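Hold the tablet mill at pulse

TASK

One of the two tablet mills on the clinic bench has the oblong tablet in its cup, the other has a small vial parked in it. Put the bayonet lid into the mill with the tablet, lugs down through the notches until its disc rests on the rim, and twist it clockwise (seen from above) against its spring to the half-way mark, 40 degrees, without ever reaching the lock click. Finish while still gripping the lid and holding it there, and leave the other mill and everything else on the bench alone.

Things in the scene. Friction and masses are not known exactly. Their poses are not given: they have to be found in the camera images.
- lid: white plastic bayonet lid lying on the bench, grip bar up, 130 g. Origin: centre of its underside, z up, x along the bar. A plug 62 mm across (z 0 to 15 mm) under a disc 94 mm across (z 15 to 21 mm). A half turn about z makes no difference. Seated in a mill its disc rests on the rim, origin 90 mm above the bench; once turned it has 2 mm of play upwards.
- lid_bar (a point): middle of the top of the lid's grip bar, 55 mm above the lid's underside. The bar is upright, 60 mm long (lid's x axis), 16 mm thick (lid's y axis), 34 mm high above the disc. Small black marks on the disc run on from its two ends.
- lid_lug (a point): outer end of one of the lid's two lugs, under the disc straight below the two ends of the bar (lid's +x and -x). The lugs are 10 mm wide and 6 mm high (2 to 8 mm above the lid's underside) and stick out of the plug to 77 mm across.
- bolus: the tablet: off-white oblong bolus with round ends, 36 mm long, 16 mm thick, lying in one of the two mill cups. Origin: under its middle as placed; x along it.
- vial: small amber glass vial with aluminium cap, 20 mm across, 23 mm tall, standing in the other mill's cup. Origin: centre of its base.
- mill_left: tablet mill on the robot's left, fixed to the bench; the two mills are identical. Origin on its upright axis at bench level. White round base 108 mm across, steel cup 96 mm across on top, rim 105 mm and cup floor 62 mm above the bench. A lid in it can turn only clockwise seen from above, 40 degrees to half way, 80 to the lock.
- left_mouth (a point): centre of the left mill's mouth at rim height: a 67 mm bore in a 5 mm thick flange, under which the lid's lugs turn. Small black ridges outside the rim, the same on both sides: the longest at each notch, one 40 degrees clockwise from it (half way), one at 80 degrees (lock).
- left_notch (a point): outer end of one of the left mill's two entry notches in the flange, at rim height, on the mill's +x axis; the other is opposite, on -x. Each is 14 mm wide and reaches out to 84 mm across. The lid may enter either way round.
- collar_left (a joint): spring collar in the left mill, turned by the lid's lugs; rad, clockwise from above, 0 at rest. Reads the lid's turn from the notches less about 0.07 of slack: 0.63 at half way. Spring: 0.04 N m at 0, 0.12 at half way; a lid let go springs back. Catches stiffen the turn from about 0.85 and click over past 1.05: then locked.
- mill_right: tablet mill on the robot's right, fixed to the bench; the two mills are identical. Origin on its upright axis at bench level. White round base 108 mm across, steel cup 96 mm across on top, rim 105 mm and cup floor 62 mm above the bench. A lid in it can turn only clockwise seen from above, 40 degrees to half way, 80 to the lock.
- right_mouth (a point): centre of the right mill's mouth at rim height: a 67 mm bore in a 5 mm thick flange, under which the lid's lugs turn. Small black ridges outside the rim, the same on both sides: the longest at each notch, one 40 degrees clockwise from it (half way), one at 80 degrees (lock).
- right_notch (a point): outer end of one of the right mill's two entry notches in the flange, at rim height, on the mill's +x axis; the other is opposite, on -x. Each is 14 mm wide and reaches out to 84 mm across. The lid may enter either way round.
- collar_right (a joint): spring collar in the right mill, turned by the lid's lugs; rad, clockwise from above, 0 at rest. Reads the lid's turn from the notches less about 0.07 of slack: 0.63 at half way. Spring: 0.04 N m at 0, 0.12 at half way; a lid let go springs back. Catches stiffen the turn from about 0.85 and click over past 1.05: then locked.
- pill_bottle: bystander: amber pill bottle, upright, 52 mm across, 100 mm tall. Origin: under its middle, at bench level.
- jar: bystander: glass jar with steel cap, upright, 70 mm across, 85 mm tall. Origin: under its middle, at bench level.
- bandage_roll: bystander: white bandage roll standing on end, 56 mm across, 50 mm tall. Origin: under its middle, at bench level.
- spoon: bystander: steel spoon lying flat on the bench, 150 mm long. Origin near its middle.
- spray_can: bystander: white can, upright, 56 mm across, 150 mm tall. Origin: under its middle, at bench level.
Mind the look-alikes: they are no part of the job. What is shaped like the mill_left but yellow is not meant.

How it is judged:
On the way:
1. the lid is down in the notches of the mill that holds the tablet, not yet turned (((horizontal distance between bolus and mill_left below 0.042 m and height (world z) of bolus below 0.09 m and horizontal distance between lid and mill_left below 0.005 m and z of lid in the frame of mill_left between 0.086 and 0.0945 m and angle between lid's own z axis and vertical below 0.08 rad and angle between the x axis of lid and the x axis of mill_left, either way round below 0.2 rad) or (horizontal distance between bolus and mill_right below 0.042 m and height (world z) of bolus below 0.09 m and horizontal distance between lid and mill_right below 0.005 m and z of lid in the frame of mill_right between 0.086 and 0.0945 m and angle between lid's own z axis and vertical below 0.08 rad and angle between the x axis of lid and the x axis of mill_right, either way round below 0.2 rad))), for 0.1 s.
At the end, for the whole second after the job is handed in: lid seated in the tablet's mill (axis within 5 mm, height within 4 mm, tilt under 0.08 rad), turned clockwise 40 +-10 degrees from the notches against the spring, at rest and still gripped (over 2 N); tablet and vial still in their cups, the other mill untouched (((horizontal distance between bolus and mill_left below 0.042 m and height (world z) of each of bolus, vial below 0.09 m and horizontal distance between vial and mill_right below 0.042 m and horizontal distance between lid and mill_left below 0.005 m and z of lid in the frame of mill_left between 0.086 and 0.0945 m and angle between lid's own z axis and vertical below 0.08 rad and angle between the x axis of lid and the x axis of mill_left, either way round between 0.524 and 0.873 rad and value of joint collar_left between 0.4 and 0.9 rad and value of joint collar_right below 0.05 rad and contact force between the fingers and lid above 2 N and angular speed of lid below 0.2 rad/s) or (horizontal distance between bolus and mill_right below 0.042 m and height (world z) of each of bolus, vial below 0.09 m and horizontal distance between vial and mill_left below 0.042 m and horizontal distance between lid and mill_right below 0.005 m and z of lid in the frame of mill_right between 0.086 and 0.0945 m and angle between lid's own z axis and vertical below 0.08 rad and angle between the x axis of lid and the x axis of mill_right, either way round between 0.524 and 0.873 rad and value of joint collar_right between 0.4 and 0.9 rad and value of joint collar_left below 0.05 rad and contact force between the fingers and lid above 2 N and angular speed of lid below 0.2 rad/s))); the arm keeps its last pose, push and grip.
It fails at once if the lid is turned on to the lock click (value of joint any of collar_left, collar_right above 1.05 rad).
It fails at once if the lid is put into the mill with the vial ((horizontal distance between vial and mill_left below 0.042 m and height (world z) of vial below 0.09 m and horizontal distance between lid and mill_left below 0.02 m and z of lid in the frame of mill_left below 0.1 m) or (horizontal distance between vial and mill_right below 0.042 m and height (world z) of vial below 0.09 m and horizontal distance between lid and mill_right below 0.02 m and z of lid in the frame of mill_right below 0.1 m)).
It fails at once if a bystander is moved by more than 3 cm (distance of any of pill_bottle, jar, bandage_roll, spoon, spray_can from where it was at the start of the episode above 0.03 m).
It also fails if it takes over 45 s, if anything falls off the work surface, if the arm or the gripper's body presses on something with over 40 N, if the wrist force passes 120 N, or if a joint passes its speed limit or range.

ROBOT

A 7-joint arm with a two-finger parallel gripper is mounted at the origin on the work surface. World frame = base frame: x ahead of the robot, y to its left, z up, the work surface at z = 0. Lengths are in m, angles in rad, forces in N, time in s.
With the tool pointing down it reaches from about 0.4 to 0.9 m from the base axis. Payload 5.5 kg.
Tool frame: the origin (TCP) lies on the centre line of the jaws, within the pads' length; the fingertips stand 17 mm ahead of it and the grasp point (between the pads) lies 2 mm behind it; z points along the fingers, x is the direction in which the jaws open and shut, and the axes are right-handed (so a half turn about z gives the same grasp; the last joint's range is limited). The gripper opens to 85 mm and grips with 20 to 120 N. Pads are 22 mm wide; open, the fingers measure 114 mm over their backs; the gripper's body (76 mm by 85 mm) begins 54 mm behind the grasp point. The pads swing forward as they close: fully open they stand 13 mm farther back than shut.
Start: joints at [-1.073, 0.501, -0.427, 1.55, 0.221, 1.138, -0.21], TCP at [0.151, 0.632, 0.248] pointing down, gripper open.
Joint ranges: [-2.88, 2.88], [-0.31, 2.03], [-1.54, 1.56], [0.2, 2.42], [-1.41, 4.55], [0.19, 2.02], [-2.57, 2.57]. Speed limits (rad/s): [2.57, 2.57, 3.14, 3.14, 3.14, 3.14, 3.14].

INTERFACE

Orientations are given as a unit quaternion [x, y, z, w].
In Python, from workcell import env gives the robot as it stands.
- The arm moves only by the tool step_arm, never from a script. Its argument "commands" is a list of rows, each a list of 6 numbers: the shift along the tool's x, y, z in m, then the turn, a rotation vector about the tool's x, y, z in rad. In form: [[x, y, z, ax, ay, az], ...]. A call has exactly 5 rows; each row shifts and turns the commanded pose from where the row before left it, along the tool's axes as they then stand; what a row does not reach is not made up. A row lasts 1/12 s, in which the tool goes at most 41.7 mm and 7.16 degrees, less where a joint would pass 70% of its speed; a pose out of reach is approached as far as the arm can. A call is refused whole if a number of a shift passes 0.0417 or a number of a turn 0.125, either way. A call with a gripper value outside its range is refused whole. "claw" is the closure, from -1 (fully open) to 1 (shut), so that 0 is half open, set as the call begins (left out, the last holds). The fingers move at their own pace and stop on an object; "squeeze" is the grip in N (left out, the last holds). Time passes only in rows, so rows that do not move let the fingers close, or fill a call up. It gives the time, the measured TCP pose, the force and the opening at its end, in the units of the state.
- env.observe(): the state, without advancing time (a new reading comes with each control period).
- env.grab_frame(name): name is "side" or "top"; returns a dict with "frame" (384x512x3 uint8, red, green, blue), "fx", "fy", "cx", "cy" (pixels), "k1" (the pictures are not rectified: a ray, as slopes to the right and down, at radius r is drawn at 1 + k1 r^2 times it, then the intrinsics apply), "rvec" (rotation vector, rad) and "tvec" (3), from world to camera coordinates, as OpenCV has them. Camera axes: x right, y down, z forward; pixel columns grow to the right and rows downward; lengths in m; the calibration is good to about 2 mm. A picture is of the moment at which its call begins. There is no depth.
- env.sign_off(): hands the job in, once; it reports no verdict.
The state is a dict: "clock": time; "joint_positions": joint angles; "qd": joint speeds; "joint_torque": joint torques, N m; "ee_pos": TCP position; "eef_rot": TCP orientation; "wrist_force": force on the tool from outside, world axes, zero at the start; "wrist_torque": the same for the moment, N m; "opening": finger opening in m.
Only numpy, scipy, OpenCV 4.12 (cv2) and the standard library are available. Lean on these libraries where they do the work, as an engineer would, in place of code of your own. Each camera call takes 0.05 s, during which the arm holds its last target.

## Working session

There is one attempt and no reset: what is moved stays moved. The work goes in short steps, Python scripts to look and compute and a tool call to move; the robot and the scene stay as the last step left them, time stands still between calls to the robot, and variables do not carry over. Pictures are saved under pics/ and viewed, and the job is handed in when it is done.

Besides the shell and the picture viewer there is one more tool, called after "Request:" by a JSON object that holds its "name" and its "arguments", one argument or row to a line. step_arm: Moves the arm, as the interface text tells. Its arguments: {"type":"object","properties":{"commands":{"type":"array"},"claw":{"type":"number"},"squeeze":{"type":"number"}},"required":["commands"]}

```bash
ls; mkdir -p pics; cat > h.py <<'E'
import numpy as np, cv2
from workcell import env
from scipy.spatial.transform import Rotation as R
def grab(n,fn=None):
    f=env.grab_frame(n)
    np.savez('%s.npz'%n,**{k:np.array(v) for k,v in f.items()})
    if fn: cv2.imwrite('pics/'+fn,f['frame'][:,:,::-1])
    return f
def load(n):
    d=np.load('%s.npz'%n); return {k:d[k] for k in d}
def ray(f,u,v):
    x=(u-f['cx'])/f['fx'];y=(v-f['cy'])/f['fy'];k=float(f['k1'])
    rd=np.hypot(x,y);r=rd
    for _ in range(50): r=rd/(1+k*r*r)
    s=r/rd if rd>0 else 1
    Rm=cv2.Rodrigues(np.array(f['rvec'],float))[0];t=np.array(f['tvec'],float).ravel()
    return -Rm.T@t, Rm.T@np.array([x*s,y*s,1])
def onz(f,u,v,z):
    c,d=ray(f,u,v); return c+d*(z-c[2])/d[2]
def proj(f,P):
    P=np.atleast_2d(np.array(P,float))
    Rm=cv2.Rodrigues(np.array(f['rvec'],float))[0];t=np.array(f['tvec'],float).ravel()
    c=P@Rm.T+t; x=c[:,0]/c[:,2];y=c[:,1]/c[:,2];s=1+float(f['k1'])*(x*x+y*y)
    return np.c_[x*s*f['fx']+f['cx'],y*s*f['fy']+f['cy']]
def crop(f,u,v,w,h,k,fn):
    im=np.array(f['frame'])[int(v-h/2):int(v+h/2),int(u-w/2):int(u+w/2),::-1]
    cv2.imwrite('pics/'+fn,cv2.resize(im,None,fx=k,fy=k,interpolation=cv2.INTER_CUBIC))
E
python3 - <<'E'
from h import *
for n in('side','top'):
    f=grab(n,n+'0.png'); c,d=ray(f,256,192); print(n,c,d,f['fx'],f['k1'])
s=env.observe();print(s)
E
```

```text
pics
side [0.30981115 0.95856758 0.70215682] [ 0.21584654 -0.81344419 -0.54015683] 419.9838979828593 -0.017715781053836224
top [0.38664888 0.09244862 1.26123126] [ 0.16021282 -0.00128581 -0.98710439] 474.4966136174817 0.038495761656306096
{'clock': 0.1, 'joint_positions': array([-1.07280755,  0.50179039, -0.42678752,  1.55135006,  0.22077973,
        1.13829089, -0.21031416]), 'qd': array([ 1.35510759e-03, -7.52090350e-05, -1.76024249e-04, -1.97594450e-03,
        5.79244164e-04,  1.45529239e-03,  8.01950889e-04]), 'joint_torque': array([-1.13582419e-02, -5.70813668e+01, -5.83900273e+00, -2.81750697e+01,
        1.04500496e-02,  5.39274886e-03,  2.52716035e-06]), 'ee_pos': array([0.1511183 , 0.63157294, 0.24733658]), 'eef_rot': array([ 7.85056612e-01,  6.19423372e-01, -7.27533737e-04,  5.22660397e-04]), 'wrist_force': array([-1.21386557,  0.94432624, -0.33319927]), 'wrist_torque': array([ 0.07084505, -0.03767708, -0.00394578]), 'opening': 0.0854628594709128}
```

View pics/top0.png

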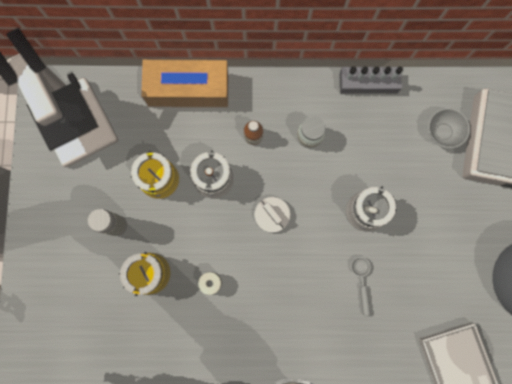

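View pics/side0.png

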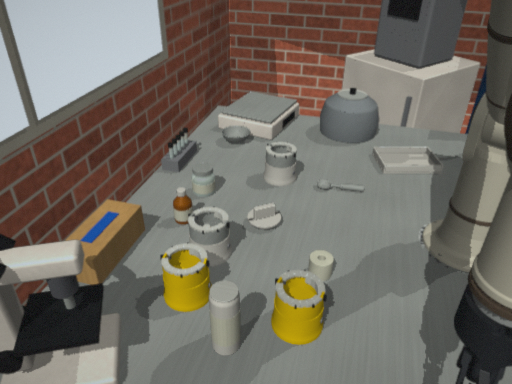

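The top view shows the white lid at (272,214). There are four mill shapes: grey ones at (210,172) and (376,207), and yellow look-alikes at (153,173) and (144,273). The grey pair are the real mills. I'll take close crops of both and of the lid.

```bash
python3 - <<'E'
from h import *
f=load('top')
a=[]
for i,(u,v) in enumerate([(210,174),(376,207),(272,214)]):
    im=f['frame'][v-30:v+30,u-30:u+30,::-1]
    im=cv2.resize(im,(480,480),interpolation=cv2.INTER_CUBIC)
    for k in range(0,60,10):
        cv2.putText(im,str(u-30+k),(k*8,10),0,.35,(0,0,255),1);cv2.putText(im,str(v-30+k),(0,k*8+10),0,.35,(0,0,255),1)
        im[::4,k*8]=(0,0,255); im[k*8,::4]=(0,0,255)
    cv2.imwrite('pics/c%d.png'%i,im)
for u,v,z in[(210,172,.105),(376,207,.105),(272,214,.021)]: print(onz(f,u,v,z))
E
```

```text
[0.62433209 0.20523543 0.105     ]
[ 0.53770949 -0.20365104  0.105     ]
[0.52945106 0.04864474 0.021     ]
```

View pics/c0.png

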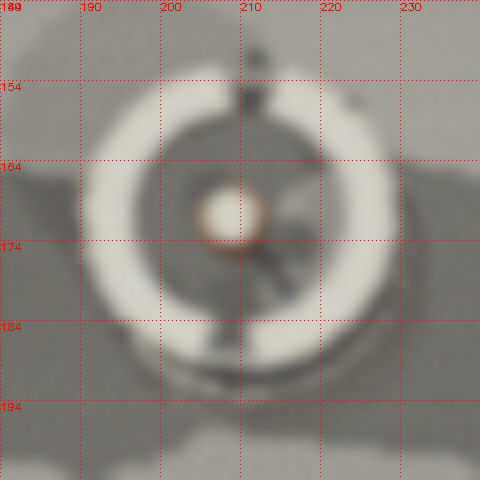

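View pics/c1.png

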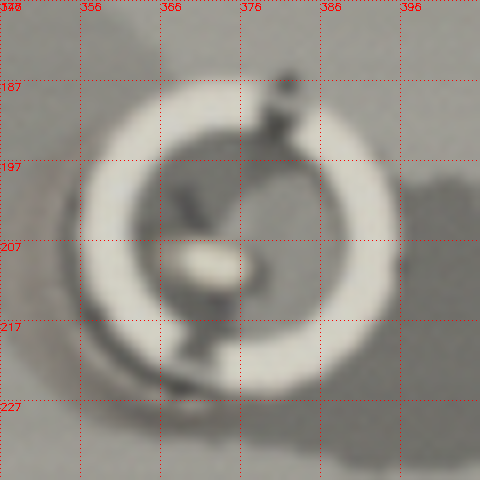

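View pics/c2.png

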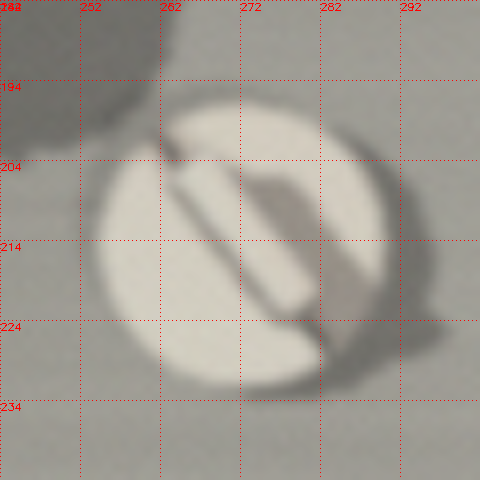

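The crops settle which mill to use. The left grey mill (210,172) holds a round silver-capped vial. The right grey mill (376,207) holds the oblong off-white bolus, so the target is mill_right. Next I'll fit the poses.

```bash
cat > fit.py <<'E'
from h import *
from scipy.optimize import least_squares
def ringfit(f,c0,z,R0=.048,thr=None):
    # outer edge of bright rim: sample radially in world plane, find steepest bright->dark
    g=cv2.cvtColor(np.array(f['frame']),cv2.COLOR_RGB2GRAY).astype(np.float32)
    c=np.array(c0[:2],float)
    for it in range(4):
        pts=[]
        rr=np.arange(R0-.012,R0+.010,.0005)
        for a in np.arange(0,2*np.pi,np.pi/60):
            P=np.c_[c[0]+rr*np.cos(a),c[1]+rr*np.sin(a),np.full(len(rr),z)]
            p=proj(f,P).astype(np.float32)
            v=cv2.remap(g,p[:,0].reshape(1,-1),p[:,1].reshape(1,-1),cv2.INTER_LINEAR)[0]
            d=np.gradient(cv2.GaussianBlur(v.reshape(1,-1),(0,0),2)[0]); i=np.argmin(d[4:-4])+4
            if d[i]<-1: pts.append(P[i,:2])
        pts=np.array(pts)
        s=least_squares(lambda q:np.hypot(*(pts-q[:2]).T)-q[2],[*c,R0],loss='soft_l1',f_scale=.001)
        c=s.x[:2]
    return s.x,len(pts)
E
python3 - <<'E'
from fit import *
f=load('top')
for n,c,z,R0 in[('L',(.624,.205),.105,.048),('Rt',(.538,-.204),.105,.048),('lid',(.5295,.0486),.021,.047)]:
    print(n,ringfit(f,c,z,R0))
cp=lambda x,y,u0,v0:(u0+(x+.5)/8-.5,v0+(y+.5)/8-.5)
for n,z,u0,v0,A,B in[('Rnotch',.105,346,177,(280,118),(196,345)),('lidmarks',.021,242,184,(170,150),(314,332)),('bartop',.055,242,184,(188,165),(297,300))]:
    a=onz(f,*cp(*A,u0,v0),z);b=onz(f,*cp(*B,u0,v0),z);print(n,(a+b)/2,np.degrees(np.arctan2(*(a-b)[1::-1])),np.linalg.norm(a-b))
s=load('side')
for n,p in[('R',(.5377,-.2036,.105)),('lid',(.5295,.0486,.021))]:
    u,v=proj(s,p)[0];print(n,u,v)
    crop(s,u,v,60,50,12,'s_%s.png'%n)
E
```

```text
L (array([0.62818993, 0.20661274, 0.0481994 ]), 117)
Rt (array([ 0.54027986, -0.20222418,  0.04821992]), 117)
lid (array([0.52915542, 0.0488994 , 0.04653834]), 120)
Rnotch [ 0.54158032 -0.20216153  0.105     ] -21.93110869482484 0.07582978759852778
lidmarks [0.53039053 0.04922472 0.021     ] 38.13246057955443 0.07634702731822907
bartop [0.52913387 0.05020292 0.055     ] 38.690467241202626 0.05554366694653315
R 281.4033033696058 149.02438985612474
lid 263.3120682602685 216.7106890460555
```

View pics/s_R.png

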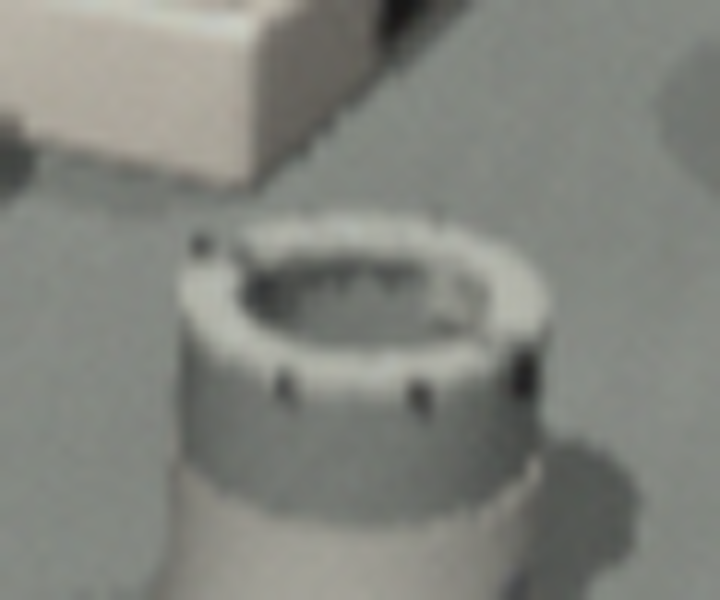

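View pics/s_lid.png

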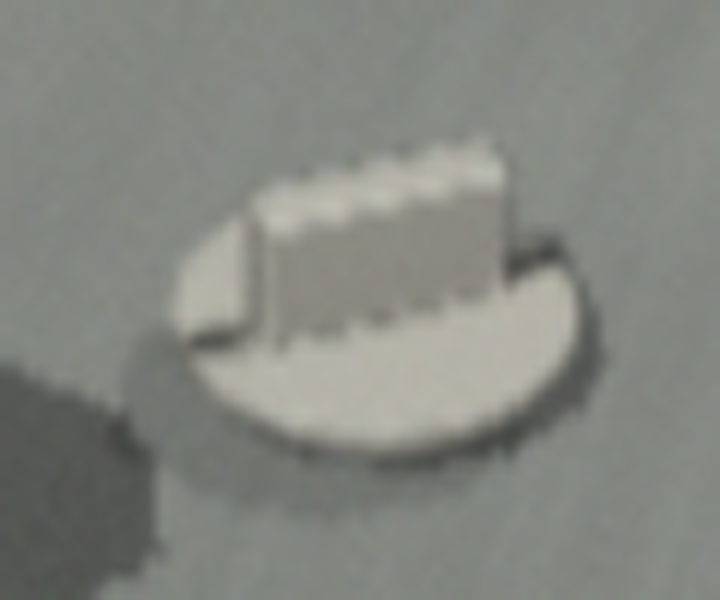

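Poses from the top view:

| Item | Centre (x, y) | Axis angle |
|---|---|---|
| Lid | (0.529, 0.049) | bar about 38.5° |
| Right mill | (0.540, −0.202) | notch axis about −22° |

The side view shows the same notch layout. I'll move over the lid, translating first.

Request:
{"name": "step_arm", "arguments": {
  "commands": [
    [-0.024,0.025,0,0,0,0],
    [-0.024,0.025,0,0,0,0],
    [-0.024,0.025,0,0,0,0],
    [-0.024,0.025,0,0,0,0],
    [-0.024,0.025,0,0,0,0]
  ],
  "claw": -1,
  "squeeze": 60
}}

```text
clock: 0.52
ee_pos: [0.2453, 0.4846, 0.2477]
eef_rot: [0.785, 0.62, -0.0, 0.0]
wrist_force: [0.6, 0.7, -0.5]
opening: 0.0855
```

```bash
cat > st.py <<'E'
import sys
from h import *
def st(tgt=None,yaw=None):
    s=env.observe(); r=R.from_quat(s['eef_rot']); M=r.as_matrix()
    y=np.degrees(np.arctan2(M[1,0],M[0,0]))
    print('t',round(s['clock'],2),'p',np.round(s['ee_pos'],4),'yaw',round(y,2),'tilt',np.round(M[:,2],4),'q',np.round(s['joint_positions'],2),'F',np.round(s['wrist_force'],1),'T',np.round(s['wrist_torque'],2),'op',round(s['opening'],4))
    if tgt is not None:
        if yaw is not None:
            Rt=R.from_euler('z',yaw,degrees=True)*R.from_euler('x',180,degrees=True)
            print('shift',np.round(M.T@(np.array(tgt)-s['ee_pos']),4),'turn',np.round((r.inv()*Rt).as_rotvec(),4))
if __name__=='__main__':
    a=[float(x) for x in sys.argv[1:]]
    st(a[:3] if a else None,a[3] if len(a)>3 else None)
E
python3 st.py .529 .049 .2 128.5
```

```text
t 0.52 p [0.2453 0.4846 0.2477] yaw 76.56 tilt [-5.e-04 -9.e-04 -1.e+00] q [-0.81  0.31 -0.41  1.82  0.14  1.04  0.06] F [ 0.6  0.7 -0.5] T [ 0.01 -0.08 -0.02] op 0.0855
shift [-0.3577  0.3772  0.048 ] turn [-7.000e-04  8.000e-04 -9.065e-01]
```

Request:
{"name": "step_arm", "arguments": {
  "commands": [
    [-0.024,0.025,0,0,0,0],
    [-0.024,0.025,0,0,0,0],
    [-0.024,0.025,0,0,0,0],
    [-0.024,0.025,0,0,0,0],
    [-0.024,0.025,0,0,0,0]
  ]
}}

```text
clock: 0.93
ee_pos: [0.3389, 0.3388, 0.2481]
eef_rot: [0.785, 0.619, -0.0, 0.0]
wrist_force: [0.4, -0.3, 1.3]
opening: 0.0855
```

Request:
{"name": "step_arm", "arguments": {
  "commands": [
    [-0.024,0.025,0,0,0,0],
    [-0.024,0.025,0,0,0,0],
    [-0.024,0.025,0,0,0,0],
    [-0.024,0.025,0,0,0,0],
    [-0.024,0.025,0,0,0,0]
  ]
}}

```text
clock: 1.35
ee_pos: [0.4325, 0.1931, 0.2482]
eef_rot: [0.785, 0.619, -0.0, -0.0]
wrist_force: [0.7, 0.1, -0.7]
opening: 0.0856
```

Request:
{"name": "step_arm", "arguments": {
  "commands": [
    [-0.024,0.025,0,0,0,0],
    [-0.024,0.025,0,0,0,0],
    [-0.024,0.025,0,0,0,0],
    [-0.024,0.025,0,0,0,0],
    [-0.024,0.025,0,0,0,0]
  ]
}}

```text
clock: 1.77
ee_pos: [0.5262, 0.0474, 0.248]
eef_rot: [0.785, 0.619, -0.0, -0.0]
wrist_force: [0.2, -0.5, 0.9]
opening: 0.0854
```

Request:
{"name": "step_arm", "arguments": {
  "commands": [
    [0,0,0.01,0,0,-0.1],
    [0,0,0.01,0,0,-0.1],
    [0,0,0.01,0,0,-0.1],
    [0,0,0.01,0,0,-0.1],
    [0,0,0.01,0,0,-0.1]
  ]
}}

```text
clock: 2.18
ee_pos: [0.5255, 0.0489, 0.1974]
eef_rot: [0.606, 0.796, -0.0, -0.0]
wrist_force: [-1.2, 0.5, 0.4]
opening: 0.0851
```

Request:
{"name": "step_arm", "arguments": {
  "commands": [
    [0,0,0,0,0,-0.1],
    [0,0,0,0,0,-0.1],
    [0,0,0,0,0,-0.1],
    [0,0,0,0,0,-0.1],
    [0,0,0,0,0,0]
  ]
}}

```text
clock: 2.6
ee_pos: [0.5254, 0.049, 0.1979]
eef_rot: [0.436, 0.9, -0.0, -0.0]
wrist_force: [0.4, -0.6, 0.1]
opening: 0.0855
```

```bash
python3 st.py .529 .049 .12 128.5
```

```text
t 2.6 p [0.5254 0.049  0.1979] yaw 128.31 tilt [-1.e-03  1.e-04 -1.e+00] q [ 0.04  0.32 -0.22  1.91  0.09  0.92  2.02] F [ 0.4 -0.6  0.1] T [0.03 0.04 0.01] op 0.0855
shift [-0.0022  0.0029  0.0778] turn [-0.0007 -0.0007 -0.0032]
```

Request:
{"name": "step_arm", "arguments": {
  "commands": [
    [-0.001,0.001,0.02,0,0,0],
    [-0.001,0.001,0.02,0,0,0],
    [0,0.001,0.02,0,0,0],
    [0,0,0.018,0,0,0],
    [0,0,0,0,0,0]
  ]
}}

```text
clock: 3.02
ee_pos: [0.5265, 0.0489, 0.1168]
eef_rot: [0.439, 0.899, -0.002, -0.003]
wrist_force: [-0.4, 0.2, -0.2]
opening: 0.0859
```

```bash
python3 - <<'E'
from h import *
import st
st.st((.529,.049,.043),128.5)
for n,p in(('top',(.529,.049,.05)),('side',(.529,.049,.05))):
    f=grab(n); u,v=proj(f,p)[0]; crop(f,u,v,70,56,8,n+'_1.png')
E
python3 -c "
import cv2,numpy as np
a=[cv2.imread('pics/%s_1.png'%n) for n in('top','side')]
cv2.imwrite('pics/b1.png',cv2.resize(np.hstack(a),(800,320)))"
```

```text
t 3.02 p [0.5265 0.0489 0.1168] yaw 127.95 tilt [-6.7e-03 -6.0e-04 -1.0e+00] q [ 0.02  0.44 -0.2   1.96  0.12  0.76  1.98] F [-0.4  0.2 -0.2] T [ 0.01  0.06 -0.02] op 0.0859
shift [-0.0018  0.0025  0.0738] turn [-0.0057 -0.0037 -0.0096]
```

View pics/b1.png

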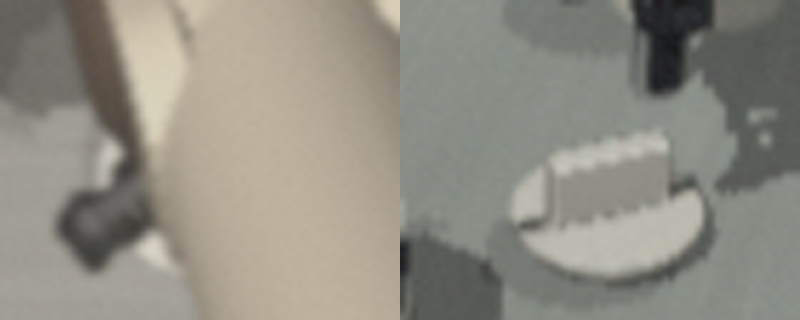

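```bash
python3 - <<'E'
from h import *
f=load('side')
s=env.observe();M=R.from_quat(s['eef_rot']).as_matrix();p=s['ee_pos']
im=np.array(f['frame'])[:,:,::-1].copy()
for d in(-.05,0,.05):
    for z in (-.02,.004,):
        u,v=proj(f,p+M@np.array([d,0,z]))[0];print(d,z,u,v);cv2.circle(im,(int(u),int(v)),1,(0,0,255),-1)
im=cv2.resize(im[120:260,200:340],None,fx=4,fy=4,interpolation=cv2.INTER_CUBIC);cv2.imwrite('pics/s2.png',im)
E
```

```text
-0.05 -0.02 256.9718473126872 170.9365402519871
-0.05 0.004 256.87765518444326 178.6065127997082
0 -0.02 264.44983569801343 179.83906451065738
0 0.004 264.26370039881266 187.6720585064101
0.05 -0.02 272.4761939766058 189.39520208647252
0.05 0.004 272.1844911695423 197.3944971440376
```

View pics/s2.png

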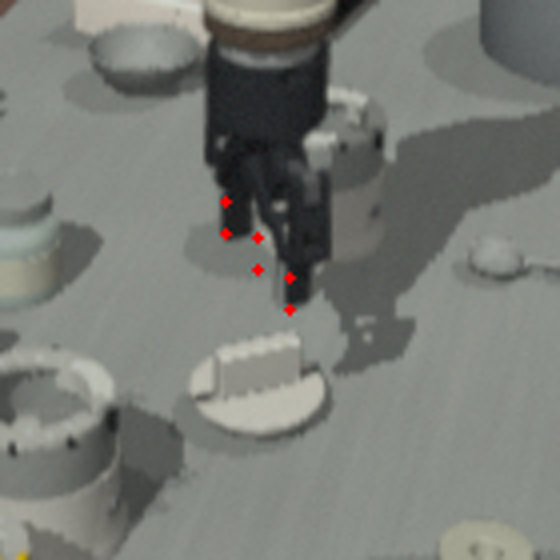

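The side picture shows both fingertips at their predicted pixels, (257,179) and (272,197), with the lid bar right below the jaw centre. I'll descend and grip.

Request:
{"name": "step_arm", "arguments": {
  "commands": [
    [-0.001,0.001,0.018,-0.003,-0.002,-0.005],
    [-0.001,0.001,0.018,-0.003,-0.002,-0.005],
    [0,0,0.018,0,0,0],
    [0,0,0.018,0,0,0],
    [0,0,0.002,0,0,0]
  ]
}}

```text
clock: 3.53
ee_pos: [0.5317, 0.0488, 0.0452]
eef_rot: [0.434, 0.901, 0.001, 0.002]
wrist_force: [0.1, 0.3, -0.4]
opening: 0.0854
```

```bash
python3 st.py .529 .049 .043 128.5
```

```text
t 3.53 p [0.5317 0.0488 0.0452] yaw 128.61 tilt [ 5.e-03  3.e-04 -1.e+00] q [ 0.    0.56 -0.18  1.98  0.17  0.6   1.96] F [ 0.1  0.3 -0.4] T [-0.03  0.08  0.06] op 0.0854
shift [ 0.0018 -0.002   0.0021] turn [0.0041 0.0029 0.0019]
```

Request:
{"name": "step_arm", "arguments": {
  "commands": [
    [0,0,0,0,0,0],
    [0,0,0,0,0,0],
    [0,0,0,0,0,0],
    [0,0,0,0,0,0],
    [0,0,0,0,0,0]
  ]
}}

```text
clock: 3.95
ee_pos: [0.5334, 0.049, 0.0474]
eef_rot: [0.433, 0.901, 0.002, 0.004]
wrist_force: [-0.2, 0.9, 0.6]
opening: 0.0852
```

```bash
python3 st.py .529 .049 .043 128.5
```

```text
t 3.95 p [0.5334 0.049  0.0474] yaw 128.67 tilt [ 9.1e-03  7.0e-04 -1.0e+00] q [ 0.    0.56 -0.18  1.98  0.17  0.61  1.96] F [-0.2  0.9  0.6] T [ 0.02  0.01 -0.02] op 0.0852
shift [ 0.0027 -0.0035  0.0043] turn [0.0075 0.0051 0.003 ]
```

Request:
{"name": "step_arm", "arguments": {
  "commands": [
    [0.001,-0.002,0.002,0.004,0.003,0.002],
    [0.002,-0.002,0.002,0.004,0.002,0.001],
    [0,0,0,0,0,0],
    [0,0,0,0,0,0],
    [0,0,0,0,0,0]
  ]
}}

```text
clock: 4.37
ee_pos: [0.5274, 0.0489, 0.0421]
eef_rot: [0.434, 0.901, -0.001, -0.001]
wrist_force: [0.2, -0.6, 0.1]
opening: 0.0858
```

```bash
python3 st.py .529 .049 .043 128.5
```

```text
t 4.37 p [0.5274 0.0489 0.0421] yaw 128.52 tilt [-2.5e-03 -5.0e-04 -1.0e+00] q [-0.    0.57 -0.18  1.99  0.17  0.6   1.96] F [ 0.2 -0.6  0.1] T [-0.02 -0.04  0.03] op 0.0858
shift [-0.0009  0.0013 -0.0009] turn [-0.0022 -0.0011  0.0004]
```

Request:
{"name": "step_arm", "arguments": {
  "commands": [
    [-0.001,0.001,-0.001,-0.001,-0.001,0],
    [0,0,0,0,0,0],
    [0,0,0,0,0,0],
    [0,0,0,0,0,0],
    [0,0,0,0,0,0]
  ],
  "claw": 1,
  "squeeze": 60
}}

```text
clock: 4.78
ee_pos: [0.529, 0.0487, 0.0433]
eef_rot: [0.434, 0.901, -0.0, -0.0]
wrist_force: [-0.1, -0.0, -0.3]
opening: 0.0254
```

Request:
{"name": "step_arm", "arguments": {
  "commands": [
    [0,0,0,0,0,0],
    [0,0,0,0,0,0],
    [0,0,0,0,0,0],
    [0,0,0,0,0,0],
    [0,0,0,0,0,0]
  ]
}}

```text
clock: 5.2
ee_pos: [0.5292, 0.0487, 0.0434]
eef_rot: [0.434, 0.901, -0.0, -0.0]
wrist_force: [0.7, -0.0, 1.7]
opening: 0.015
```

```bash
python3 st.py .529 .049 .043 128.5
```

```text
t 5.2 p [0.5292 0.0487 0.0434] yaw 128.51 tilt [-4.e-04 -6.e-04 -1.e+00] q [ 0.    0.56 -0.18  1.99  0.17  0.61  1.96] F [ 0.7 -0.   1.7] T [-0.01 -0.01  0.  ] op 0.015
shift [0.0003 0.     0.0004] turn [-0.0007  0.0002  0.0003]
```

The opening is 15 mm, so the bar is held. Now the lift.

Request:
{"name": "step_arm", "arguments": {
  "commands": [
    [0,0,-0.02,0,0,0],
    [0,0,-0.035,0,0,0],
    [0,0,-0.04,0,0,0],
    [0,0,-0.04,0,0,0],
    [0,0,-0.035,0,0,0]
  ]
}}

```text
clock: 5.62
ee_pos: [0.5286, 0.0489, 0.2151]
eef_rot: [0.434, 0.901, -0.0, -0.0]
wrist_force: [0.6, -1.0, -2.1]
opening: 0.0151
```

```bash
python3 st.py .540 -.202 .213 128.5
```

```text
t 5.62 p [0.5286 0.0489 0.2151] yaw 128.53 tilt [-1.1e-03 -5.0e-04 -1.0e+00] q [ 0.05  0.31 -0.23  1.89  0.08  0.96  2.03] F [ 0.6 -1.  -2.1] T [-0.02 -0.09 -0.  ] op 0.0151
shift [-0.2033 -0.1474  0.0023] turn [-0.0012 -0.0003  0.0005]
```

Request:
{"name": "step_arm", "arguments": {
  "commands": [
    [-0.02,-0.015,0,0,0,0],
    [-0.02,-0.015,0,0,0,0],
    [-0.02,-0.015,0,0,0,0],
    [-0.02,-0.015,0,0,0,0],
    [-0.02,-0.015,0,0,0,0]
  ]
}}

```text
clock: 6.03
ee_pos: [0.5319, -0.0772, 0.2129]
eef_rot: [0.434, 0.901, -0.001, -0.001]
wrist_force: [1.0, -0.2, -1.8]
opening: 0.0152
```

Request:
{"name": "step_arm", "arguments": {
  "commands": [
    [-0.02,-0.015,0,0,0,0],
    [-0.02,-0.015,0,0,0,0],
    [-0.02,-0.015,0,0,0,0],
    [-0.02,-0.015,0,0,0,0],
    [-0.02,-0.015,0,0,0,0]
  ]
}}

```text
clock: 6.45
ee_pos: [0.5355, -0.2021, 0.2127]
eef_rot: [0.434, 0.901, -0.001, -0.001]
wrist_force: [0.4, -0.3, -1.4]
opening: 0.0149
```

Request:
{"name": "step_arm", "arguments": {
  "commands": [
    [0,0,0,0,0,0.105],
    [0,0,0,0,0,0.105],
    [0,0,0,0,0,0.105],
    [0,0,0,0,0,0.105],
    [0,0,0,0,0,0.105]
  ]
}}

```text
clock: 6.87
ee_pos: [0.5355, -0.2009, 0.2126]
eef_rot: [0.655, 0.755, -0.001, -0.001]
wrist_force: [0.0, 0.8, -1.9]
opening: 0.0148
```

Request:
{"name": "step_arm", "arguments": {
  "commands": [
    [0,0,0,0,0,0.105],
    [0,0,0,0,0,0.105],
    [0,0,0,0,0,0.105],
    [0,0,0,0,0,0.105],
    [0,0,0,0,0,0.105]
  ]
}}

```text
clock: 7.28
ee_pos: [0.5356, -0.2008, 0.2126]
eef_rot: [0.829, 0.56, -0.001, -0.001]
wrist_force: [0.5, -0.5, -2.4]
opening: 0.0151
```

```bash
python3 st.py .540 -.202 .17 68
```

```text
t 7.28 p [ 0.5356 -0.2008  0.2126] yaw 68.06 tilt [-0.0025 -0.     -1.    ] q [ 0.25  0.37  0.08  1.8  -0.03  0.98  1.53] F [ 0.5 -0.5 -2.4] T [-0.03 -0.01 -0.08] op 0.0151
shift [0.0006 0.0047 0.0426] turn [-0.0023  0.001   0.0011]
```

Request:
{"name": "step_arm", "arguments": {
  "commands": [
    [0,0.002,0.015,-0.001,0,0],
    [0,0.002,0.015,-0.001,0,0],
    [0,0.001,0.012,0,0,0],
    [0,0,0.01,0,0,0],
    [0,0,0,0,0,0]
  ]
}}

```text
clock: 7.7
ee_pos: [0.539, -0.2023, 0.1586]
eef_rot: [0.827, 0.562, -0.002, -0.001]
wrist_force: [-0.3, 0.2, -1.2]
opening: 0.0152
```

```bash
python3 - <<'E'
from h import *
import st
st.st((.540,-.202,.16),68)
a=[]
for n in('top','side'):
    f=grab(n); u,v=proj(f,(.54,-.202,.11))[0]; crop(f,u,v,66,80,6,n+'_2.png'); a.append(cv2.imread('pics/%s_2.png'%n)); print(n,u,v)
cv2.imwrite('pics/b2.png',np.hstack(a))
E
```

```text
t 7.7 p [ 0.539  -0.2023  0.1586] yaw 68.36 tilt [-3.9e-03  2.0e-04 -1.0e+00] q [ 0.25  0.44  0.08  1.83 -0.04  0.87  1.54] F [-0.3  0.2 -1.2] T [0.02 0.02 0.  ] op 0.0152
shift [ 0.0006  0.0009 -0.0014] turn [-0.0037  0.0013  0.0063]
top 375.8025263232043 205.80496472031217
side 280.6449296736326 147.7171477278434
```

View pics/b2.png

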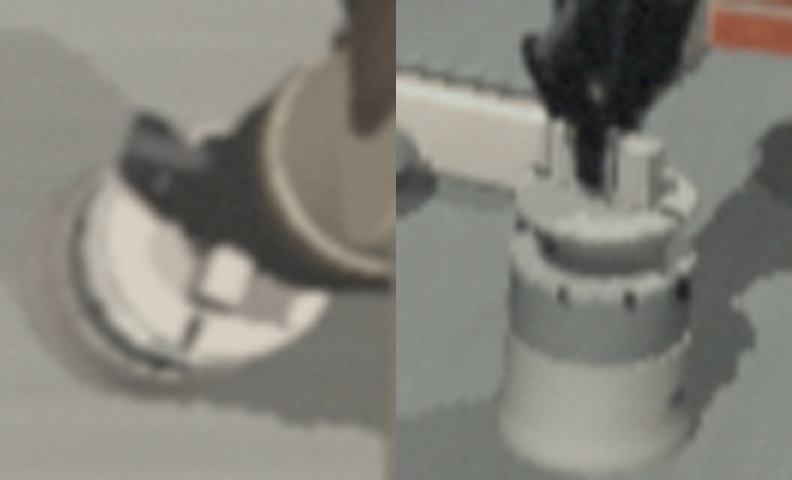

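The top view shows the lid over the mouth, with its black mark pointing at the notch. The side view shows the plug hovering above the rim. I'll overlay the models to check the relative alignment.

```bash
cat > ov.py <<'E'
from h import *
def circ(c,r,n=120):
    a=np.linspace(0,2*np.pi,n,endpoint=False);return np.c_[c[0]+r*np.cos(a),c[1]+r*np.sin(a),np.full(n,c[2])]
def ov(f,mill,mang,lid,lang,fn,k=10,w=66,h=56,cz=.12):
    u0,v0=np.round(proj(f,(.54,-.202,cz))[0])
    im=np.array(f['frame'])[int(v0-h/2):int(v0+h/2),int(u0-w/2):int(u0+w/2),::-1]
    im=cv2.resize(im,None,fx=k,fy=k,interpolation=cv2.INTER_CUBIC)
    def dr(P,col,closed=True):
        p=(proj(f,P)-[int(u0-w/2),int(v0-h/2)]+.5)*k
        cv2.polylines(im,[np.int32(p*8)],closed,col,1,cv2.LINE_AA,3)
    dr(circ((*mill,.105),.048),(0,0,255))
    dr(circ(lid+[0,0,.021],.047),(255,0,0))
    for R0,R1,c,z,a,col in((.042,.054,np.array([*mill,0]),.105,mang,(0,0,255)),(.030,.047,lid,.021,lang,(255,0,0))):
        d=np.array([np.cos(np.radians(a)),np.sin(np.radians(a)),0])
        for s in(1,-1): dr(np.array([c+s*R0*d+[0,0,z],c+s*R1*d+[0,0,z]]),col,False)
    cv2.imwrite('pics/'+fn,im)
E
python3 - <<'E'
from ov import *
s=env.observe();p=s['ee_pos']-[0,0,.043]
M=R.from_quat(s['eef_rot']).as_matrix();y=np.degrees(np.arctan2(M[1,0],M[0,0]))-90
print(y)
for n in('top','side'): ov(load(n),(.5403,-.2022),-22,p,y,n+'_ov.png')
E
```

```text
-21.645924649476186
```

View pics/top_ov.png

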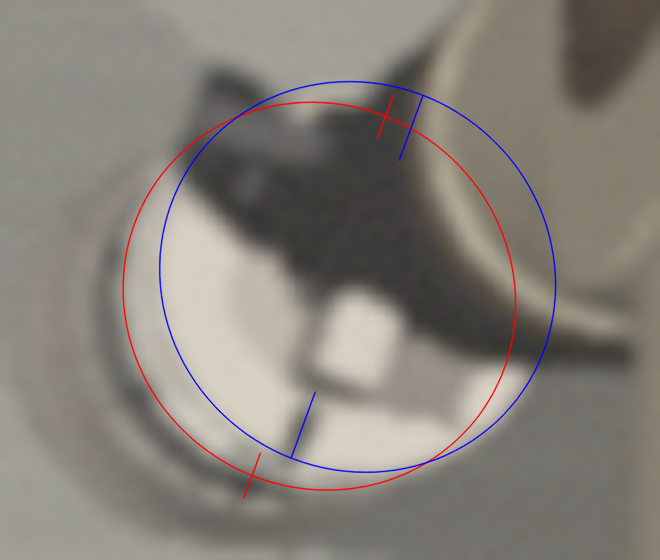

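View pics/side_ov.png

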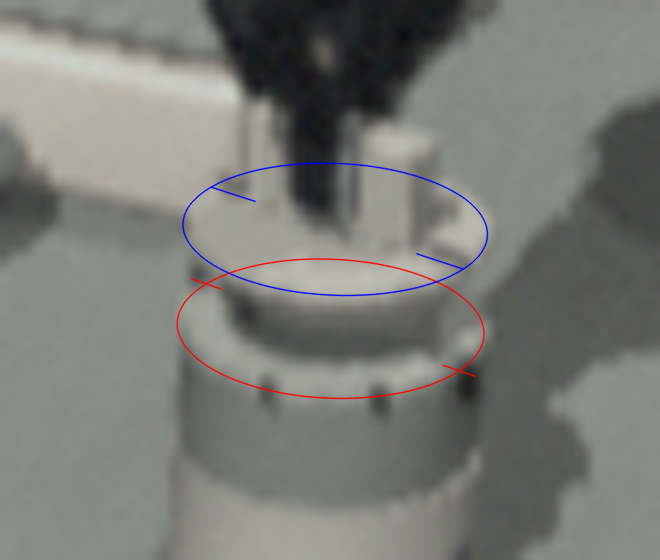

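The overlays agree to about 1 mm in both views. Now a slow descent, watching the forces.

Request:
{"name": "step_arm", "arguments": {
  "commands": [
    [0,0.001,0.003,-0.003,0.001,0.006],
    [0,0,0.003,0,0,0],
    [0,0,0.002,0,0,0],
    [0,0,0,0,0,0],
    [0,0,0,0,0,0]
  ]
}}

```text
clock: 8.22
ee_pos: [0.5419, -0.2034, 0.1535]
eef_rot: [0.829, 0.559, 0.001, 0.002]
wrist_force: [0.5, 0.2, -1.4]
opening: 0.0153
```

```bash
python3 st.py .5403 -.2022 .145 68
```

```text
t 8.22 p [ 0.5419 -0.2034  0.1535] yaw 68.01 tilt [ 0.0043 -0.0016 -1.    ] q [ 0.25  0.45  0.08  1.83 -0.04  0.86  1.54] F [ 0.5  0.2 -1.4] T [-0.03  0.03  0.01] op 0.0153
shift [ 0.0005 -0.002   0.0085] turn [ 0.0046 -0.0002  0.0002]
```

Request:
{"name": "step_arm", "arguments": {
  "commands": [
    [0.0005,-0.001,0.002,0.003,0,0],
    [0,0,0.002,0,0,0],
    [0,0,0.002,0,0,0],
    [0,0,0,0,0,0],
    [0,0,0,0,0,0]
  ]
}}

```text
clock: 8.63
ee_pos: [0.5411, -0.2025, 0.1472]
eef_rot: [0.829, 0.559, 0.0, 0.0]
wrist_force: [0.0, 0.1, -1.3]
opening: 0.0149
```

```bash
python3 st.py .5403 -.2022 .143 68
```

```text
t 8.63 p [ 0.5411 -0.2025  0.1472] yaw 68.02 tilt [ 1.e-03 -3.e-04 -1.e+00] q [ 0.25  0.46  0.08  1.84 -0.04  0.85  1.54] F [ 0.   0.1 -1.3] T [0.02 0.03 0.04] op 0.0149
shift [-0.     -0.0008  0.0042] turn [ 0.0011 -0.0001  0.0003]
```

Request:
{"name": "step_arm", "arguments": {
  "commands": [
    [0,-0.0005,0.001,0,0,0],
    [0,0,0.0015,0,0,0],
    [0,0,0.0015,0,0,0],
    [0,0,0,0,0,0],
    [0,0,0,0,0,0]
  ]
}}

```text
clock: 9.05
ee_pos: [0.541, -0.2023, 0.1433]
eef_rot: [0.829, 0.56, 0.001, 0.001]
wrist_force: [1.6, -0.3, -3.0]
opening: 0.0155
```

```bash
python3 st.py .5403 -.2022 .139 68
```

```text
t 9.05 p [ 0.541  -0.2023  0.1433] yaw 68.05 tilt [ 1.8e-03 -6.0e-04 -1.0e+00] q [ 0.25  0.46  0.08  1.84 -0.05  0.84  1.54] F [ 1.6 -0.3 -3. ] T [-0.07 -0.33  0.25] op 0.0155
shift [-0.0002 -0.0007  0.0043] turn [ 0.0019 -0.0001  0.0008]
```

Request:
{"name": "step_arm", "arguments": {
  "commands": [
    [0,-0.0005,0.001,0,0,0],
    [0,0,0.001,0,0,0],
    [0,0,0,0,0,0],
    [0,0,0,0,0,0],
    [0,0,0,0,0,0]
  ]
}}

```text
clock: 9.47
ee_pos: [0.5408, -0.2022, 0.1417]
eef_rot: [0.829, 0.559, 0.001, 0.001]
wrist_force: [1.4, -1.0, 0.0]
opening: 0.015
```

```bash
python3 - <<'E'
from ov import *
import st
st.st((.5403,-.2022,.133),68)
a=[]
for n in('top','side'):
    f=grab(n); u,v=proj(f,(.54,-.202,.11))[0]; crop(f,u,v,66,80,6,n+'_3.png'); a.append(cv2.imread('pics/%s_3.png'%n))
cv2.imwrite('pics/b3.png',np.hstack(a))
E
```

```text
t 9.47 p [ 0.5408 -0.2022  0.1417] yaw 68.03 tilt [ 2.4e-03 -7.0e-04 -1.0e+00] q [ 0.25  0.46  0.08  1.84 -0.05  0.83  1.54] F [ 1.4 -1.   0. ] T [-0.03 -0.46  0.3 ] op 0.015
shift [-0.0002 -0.0005  0.0087] turn [ 0.0025 -0.0002  0.0005]
```

View pics/b3.png

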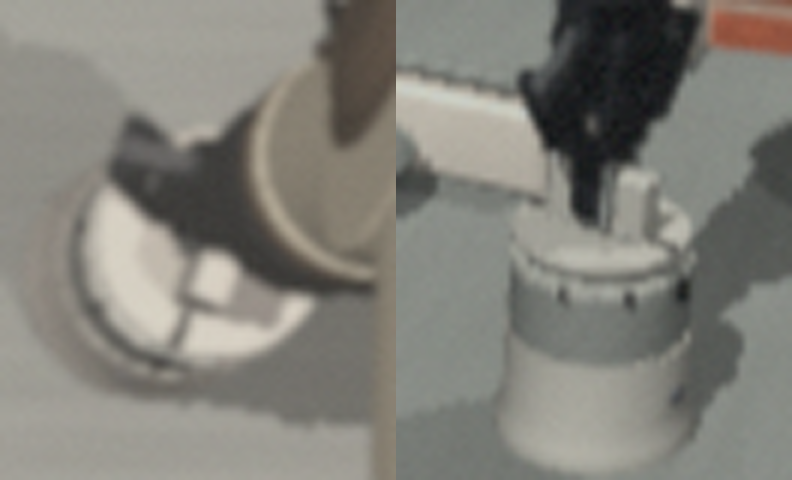

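The plug is in the bore and both pictures look centred. The wrist torque of +0.3 Nm about z says the lugs are rubbing their clockwise sides, so I'll turn the lid slightly counter-clockwise and continue down.

Request:
{"name": "step_arm", "arguments": {
  "commands": [
    [0,0.0005,0,0.002,0,-0.02],
    [0,0,0.001,0,0,0],
    [0,0,0.001,0,0,0],
    [0,0,0,0,0,0],
    [0,0,0,0,0,0]
  ]
}}

```text
clock: 9.98
ee_pos: [0.54, -0.2021, 0.1388]
eef_rot: [0.823, 0.567, -0.001, -0.001]
wrist_force: [-0.2, 1.9, -1.4]
opening: 0.0151
```

```bash
python3 st.py .5408 -.2022 .133 69.2
```

```text
t 9.98 p [ 0.54   -0.2021  0.1388] yaw 69.14 tilt [-0.0021  0.001  -1.    ] q [ 0.26  0.47  0.07  1.84 -0.04  0.83  1.56] F [-0.2  1.9 -1.4] T [ 0.15 -0.04  0.01] op 0.0151
shift [0.0002 0.0008 0.0058] turn [-0.0023 -0.0002 -0.001 ]
```

Free again: the torque dropped to 0.01. Continuing down.

Request:
{"name": "step_arm", "arguments": {
  "commands": [
    [0,0.0005,0.001,-0.001,0,0],
    [0,0,0.001,0,0,0],
    [0,0,0.001,0,0,0],
    [0,0,0.001,0,0,0],
    [0,0,0,0,0,0]
  ]
}}

```text
clock: 10.4
ee_pos: [0.5409, -0.2027, 0.1351]
eef_rot: [0.823, 0.567, -0.0, 0.0]
wrist_force: [-1.2, 0.2, -1.7]
opening: 0.015
```

```bash
python3 st.py .5408 -.2022 .133 69.2
```

```text
t 10.4 p [ 0.5409 -0.2027  0.1351] yaw 69.15 tilt [-0.e+00 -1.e-04 -1.e+00] q [ 0.26  0.47  0.07  1.84 -0.04  0.82  1.56] F [-1.2  0.2 -1.7] T [-0.01  0.02  0.06] op 0.015
shift [ 0.0004 -0.0003  0.0021] turn [ 0.      0.0001 -0.0009]
```

Request:
{"name": "step_arm", "arguments": {
  "commands": [
    [0,0,0.001,0,0,0],
    [0,0,0.001,0,0,0],
    [0,0,0.001,0,0,0],
    [0,0,0,0,0,0],
    [0,0,0,0,0,0]
  ]
}}

```text
clock: 10.82
ee_pos: [0.5413, -0.2027, 0.1334]
eef_rot: [0.823, 0.567, 0.0, 0.0]
wrist_force: [-3.6, 0.7, 6.5]
opening: 0.0149
```

```bash
python3 st.py .5408 -.2022 .133 69.2
```

```text
t 10.82 p [ 0.5413 -0.2027  0.1334] yaw 69.15 tilt [ 8.e-04 -2.e-04 -1.e+00] q [ 0.26  0.48  0.07  1.84 -0.04  0.82  1.56] F [-3.6  0.7  6.5] T [ 0.24  0.62 -0.01] op 0.0149
shift [ 0.0003 -0.0006  0.0004] turn [ 0.0008 -0.0001 -0.0009]
```

The lid is seated: Fz went to +6.5 N at TCP z 0.133. A picture to confirm before turning.

Request:
{"name": "step_arm", "arguments": {
  "commands": [
    [0,-0.0005,0,0,0,0],
    [0,0,0,0,0,0],
    [0,0,0,0,0,0],
    [0,0,0,0,0,0],
    [0,0,0,0,0,0]
  ]
}}

```text
clock: 11.23
ee_pos: [0.5413, -0.2027, 0.1334]
eef_rot: [0.823, 0.568, 0.001, 0.001]
wrist_force: [-1.9, 0.1, 5.4]
opening: 0.015
```

```bash
python3 - <<'E'
from ov import *
import st
st.st((.5408,-.2022,.133),69.2)
a=[]
for n in('top','side'):
    f=grab(n); u,v=proj(f,(.54,-.202,.11))[0]; crop(f,u,v,66,80,6,n+'_4.png'); a.append(cv2.imread('pics/%s_4.png'%n))
cv2.imwrite('pics/b4.png',np.hstack(a))
E
```

```text
t 11.23 p [ 0.5413 -0.2027  0.1334] yaw 69.15 tilt [ 1.8e-03 -6.0e-04 -1.0e+00] q [ 0.26  0.48  0.07  1.85 -0.04  0.82  1.56] F [-1.9  0.1  5.4] T [0.17 0.46 0.11] op 0.015
shift [ 0.0003 -0.0006  0.0004] turn [ 0.0019 -0.0001 -0.0008]
```

View pics/b4.png

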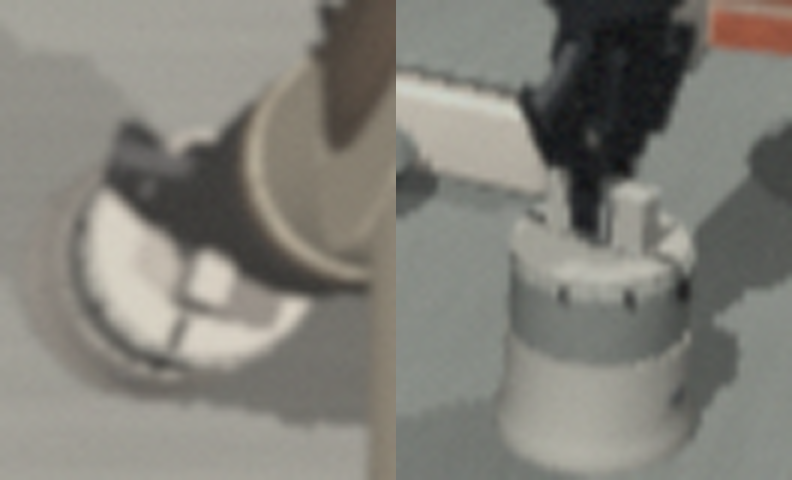

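The disc sits flat on the rim in the side view and its mark lines up with the notch ridge. Now the clockwise turn (tool +z).

Request:
{"name": "step_arm", "arguments": {
  "commands": [
    [0,0,0,0,0,0.03],
    [0,0,0,0,0,0.04],
    [0,0,0,0,0,0.04],
    [0,0,0,0,0,0.04],
    [0,0,0,0,0,0.04]
  ]
}}

```text
clock: 11.75
ee_pos: [0.5415, -0.2027, 0.1334]
eef_rot: [0.874, 0.486, 0.001, 0.001]
wrist_force: [-0.9, -0.3, 5.0]
opening: 0.0154
```

```bash
python3 st.py .5408 -.2022 .133 29
```

```text
t 11.75 p [ 0.5415 -0.2027  0.1334] yaw 58.19 tilt [ 2.2e-03 -8.0e-04 -1.0e+00] q [ 0.22  0.48  0.11  1.85 -0.07  0.82  1.39] F [-0.9 -0.3  5. ] T [0.09 0.39 0.14] op 0.0154
shift [ 0.     -0.0009  0.0004] turn [ 0.0021 -0.0011  0.5094]
```

Request:
{"name": "step_arm", "arguments": {
  "commands": [
    [0,0,0,0,0,0.05],
    [0,0,0,0,0,0.05],
    [0,0,0,0,0,0.05],
    [0,0,0,0,0,0.05],
    [0,0,0,0,0,0.05]
  ]
}}

```text
clock: 12.17
ee_pos: [0.5414, -0.2028, 0.1334]
eef_rot: [0.928, 0.373, 0.001, 0.001]
wrist_force: [-1.1, -0.4, 6.1]
opening: 0.0148
```

```bash
python3 st.py .5408 -.2022 .133 29
```

```text
t 12.17 p [ 0.5414 -0.2028  0.1334] yaw 43.83 tilt [ 2.1e-03 -8.0e-04 -1.0e+00] q [ 0.18  0.48  0.17  1.85 -0.11  0.82  1.17] F [-1.1 -0.4  6.1] T [0.09 0.39 0.24] op 0.0148
shift [-0.0001 -0.0009  0.0004] turn [ 0.0019 -0.0012  0.2589]
```

Request:
{"name": "step_arm", "arguments": {
  "commands": [
    [0,0,0,0,0,0.05],
    [0,0,0,0,0,0.05],
    [0,0,0,0,0,0.05],
    [0,0,0,0,0,0.05],
    [0,0,0,0,0,0.05]
  ]
}}

```text
clock: 12.58
ee_pos: [0.5413, -0.2029, 0.1334]
eef_rot: [0.967, 0.255, 0.001, 0.001]
wrist_force: [-1.5, -0.6, 5.9]
opening: 0.0149
```

Request:
{"name": "step_arm", "arguments": {
  "commands": [
    [0,0,0,0,0,0],
    [0,0,0,0,0,0],
    [0,0,0,0,0,0],
    [0,0,0,0,0,0],
    [0,0,0,0,0,0]
  ]
}}

```text
clock: 13.0
ee_pos: [0.5413, -0.2029, 0.1334]
eef_rot: [0.967, 0.256, 0.001, 0.001]
wrist_force: [-2.1, 0.1, 5.3]
opening: 0.0152
```

```bash
python3 - <<'E'
from ov import *
import st
st.st((.5408,-.2022,.133),29)
for n in('top','side'):
    f=grab(n); ov(f,(.5403,-.2022),-62,np.array([.5412,-.2027,.0904]),-61,n+'_5.png',k=9,cz=.11)
cv2.imwrite('pics/b5.png',cv2.resize(np.hstack([cv2.imread('pics/%s_5.png'%n) for n in('top','side')]),(800,340)))
E
```

```text
t 13.0 p [ 0.5413 -0.2029  0.1334] yaw 29.61 tilt [ 2.e-03 -7.e-04 -1.e+00] q [ 0.13  0.48  0.23  1.85 -0.15  0.82  0.95] F [-2.1  0.1  5.3] T [ 0.1   0.38 -0.05] op 0.0152
shift [-0.0001 -0.0009  0.0004] turn [ 0.0016 -0.0014  0.0106]
```

View pics/b5.png

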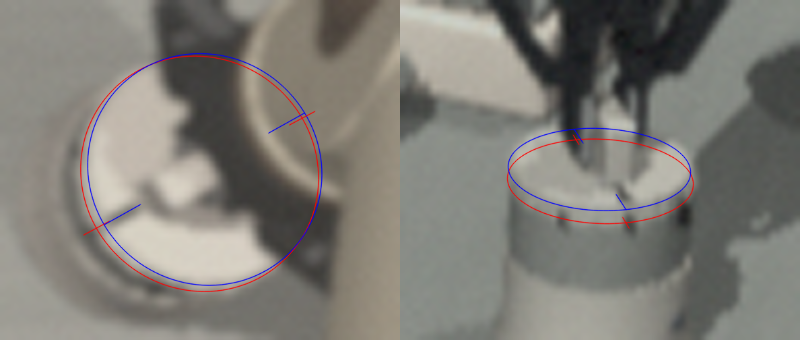

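Request:
{"name": "step_arm", "arguments": {
  "commands": [
    [0,0,0,0,0,0.005],
    [0,0,0,0,0,0],
    [0,0,0,0,0,0],
    [0,0,0,0,0,0],
    [0,0,0,0,0,0]
  ]
}}

```text
clock: 13.52
ee_pos: [0.5413, -0.2029, 0.1334]
eef_rot: [0.967, 0.253, 0.001, 0.001]
wrist_force: [-1.1, -1.0, 6.4]
opening: 0.0152
```

```bash
python3 - <<'E'
from ov import *
import st
a=[]
for n in('top','side'):
    f=grab(n); st.st(); u,v=proj(f,(.54,-.202,.11))[0]; crop(f,u,v,50,54,8,n+'_6.png'); a.append(cv2.imread('pics/%s_6.png'%n))
cv2.imwrite('pics/b6.png',np.hstack(a))
grab('top','top_end.png')
E
```

```text
t 13.57 p [ 0.5413 -0.2029  0.1334] yaw 29.35 tilt [ 2.e-03 -8.e-04 -1.e+00] q [ 0.13  0.48  0.23  1.85 -0.15  0.82  0.95] F [-1.3 -0.3  5.6] T [0.04 0.41 0.21] op 0.0152
t 13.62 p [ 0.5413 -0.2029  0.1334] yaw 29.35 tilt [ 2.e-03 -8.e-04 -1.e+00] q [ 0.13  0.48  0.23  1.85 -0.15  0.82  0.95] F [-0.7 -1.   5.4] T [0.16 0.39 0.18] op 0.015
```

View pics/b6.png

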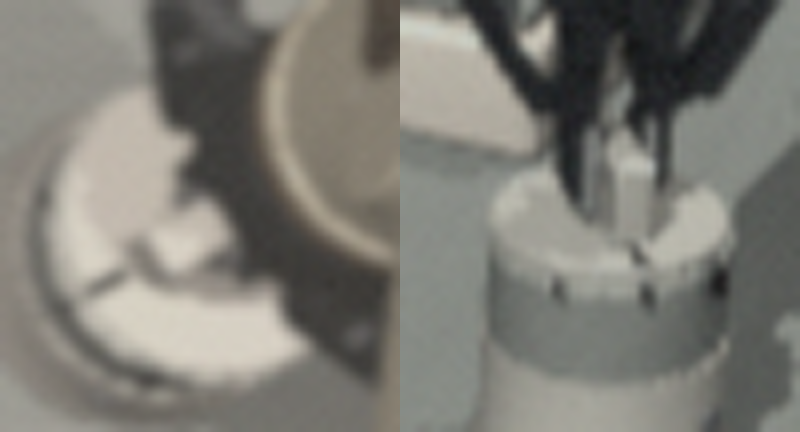

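View pics/top_end.png

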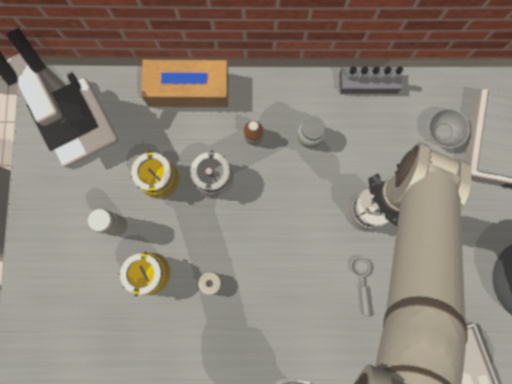

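In the side view the lid's mark (crop 636,255) points at the middle, half-way ridge (648,295). The spring torque reads about +0.2 Nm, the other mill still holds its vial, and the bystanders haven't moved. I'm handing in.

```bash
python3 - <<'E'
from h import *
print(env.sign_off())
E
```

```text
the job is handed in; nothing more can be done
None
```

The lid is in the right-hand grey mill, the one with the tablet. It is turned about 40° clockwise to the half-way mark and still gripped, and the job is handed in. No verdict is reported.

**Insertion:** The lugs rubbed once on the way down. Turning the lid about 1° counter-clockwise freed them, and the disc then seated on the rim with about 6 N of downward push.

**Last checks:**
- **Turn:** The tool turned 39.8° from the seated position, and the lid's mark lines up with the half-way ridge in the side view. The notch direction is only known to about 1°.
- **Seating:** The lid's underside is at about 0.090 m, the tilt is about 0.002 rad, and it is within about 1 mm of the mill axis as measured in the images.
- **Hold:** The fingers are 15 mm apart on the bar at a 60 N grip setting, and the arm is at rest.
- **Rest of the bench:** The final top view shows the vial in the left mill and the other bench items where they started.

**Disagreement:** The wrist torque about the vertical axis was noisy. One reading after the turn was −0.05 Nm; the next two were +0.21 and +0.18 Nm, against about 0.12 Nm expected from the spring. I did not see the tablet after the lid went on, because the lid covers it.

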